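# Push a bottle cap through the sprung flap of a scrap caddy

### The job

Get the steel bottle cap into the scrap caddy without picking it up: with one finger push the yellow bar so that the orange flap swings well open, and while that finger holds it open push the cap along its lane with the other finger until it drops in. Never slide the cap onto the shut flap, lift it, or disturb the other kitchen things or the opener on the caddy; then back away so that the flap springs shut over the cap.

Things in the scene. Friction and masses are not known exactly. Their poses are not given: they have to be found in the camera images.
- caddy: Green scrap caddy, smooth enamel, 290 x 160 x 105 mm high, fixed. Origin on its underside (counter level) below the drop edge; its x is the way to push the cap, y points to the side of the yellow bar, z up. In this frame (mm): flat black deck, top at z = 105, from x = -115 to the drop edge x = 0, y = -75 to 85; green rear roof x = 70 to 175, level with the deck. The cap compartment below is x = 0 to 171.
- drop_edge (a point): Middle of the drop edge at deck height: caddy frame x = 0, y = -30, z = 105 mm; axes as the caddy's. The cap's lane leads to it along +x, between two rails 6 mm high, 4 mm thick, inner faces at caddy y = -53 and -7, from x = -105 to 0, open at the -x end. Beyond it is the 70 mm long, 60 mm wide mouth, shut by the orange flap. The deck beside the lane (y = -3 to 85) is bare, also under the bar.
- flap (a joint): Angle of the orange flap and its bar, rad: 0 shut (level with the deck), 1.15 fully open. Hinged at the drop edge (axis along caddy y at x = 0, z = 104 mm); its far end swings down into the caddy, so that it becomes a steep chute. A spring shuts it within about half a second when let go. At the bar it takes about 2 N to start it and 3 to 4 N to hold it wide open.
- push_bar (a point): Centre of the yellow push bar: round, 12 mm thick, 73 mm long, along caddy y (20 to 93 mm), fixed to the flap by a crank arm at y = 93 outside the caddy; its free end is towards the lane. It circles the hinge at 55 mm: flap shut, it is at caddy x = -32, z = 149 mm; pushed along +x it is at x = 0, z = 159 (flap 0.61 rad), then x = 26, z = 152 (flap 1.1). Under it is free space down to the deck.
- cap_mid (a point): Centre of the steel bottle cap (half-way up): a round cap of 38 mm diameter and 16 mm height, about 30 g, sliding easily, lying flat on the deck in the lane before the drop edge, loose.
- lunchbox: Sky-blue lunchbox with clip-on lid, 174 x 124 x 59 mm, on the left board; origin at its underside. Leave alone.
- cup: Clear acrylic cup, 72 mm wide, 90 mm high, on the left board; origin at its underside. Leave alone.
- spork: Stainless steel spork, 160 mm long, 5 mm thick, on the right board; origin at its underside. Leave alone.
- bowl: Coral silicone bowl folded flat, 132 mm wide, 26 mm high, on the right board; origin at its underside. Leave alone.
- jar: Amber jar with a wooden lid, 52 mm wide, 75 mm high, on the right board; origin at its underside. Leave alone.
- opener: Flat steel bottle opener, 106 mm long, 6 mm thick, lying on the caddy's rear roof; origin at its underside. Leave alone.
Things that resemble listed ones, but are neither listed nor needed, are in the scene too. There is more than one size of the part that bears cap_mid; the job needs the smaller.

How it is judged (in metres and radians):
On the way, in this order (a step that is already met when the one before it is completed fails the run):
1. the flap is pushed open (at least 0.3 rad) while the cap is still on the deck (value of joint flap above 0.3 rad and x of cap_mid in the frame of caddy below 0.006 m and z of cap_mid in the frame of caddy above 0.105 m), for 0.02 s.
2. the cap drops through the mouth (z of cap_mid in the frame of caddy below 0.06 m), for 0.05 s.
At the end, for the whole second after the job is handed in: The cap lies at rest inside the caddy's compartment below the flap (its centre under 50 mm above the counter), the flap has shut again (below 0.1 rad), and no other thing has moved by 20 mm or more (z of cap_mid in the frame of caddy below 0.05 m and x of cap_mid in the frame of caddy between 0 and 0.171 m and y of cap_mid in the frame of caddy between -0.071 and 0.081 m and value of joint flap below 0.1 rad and linear speed of cap below 0.05 m/s and distance of each of lunchbox, cup, spork, bowl, jar, opener from where it was at the start of the episode below 0.02 m); the robot touches nothing.
It fails at once if the cap is slid onto the shut flap (its centre 10 mm past the drop edge, still at deck level, with the flap under 0.15 rad) (x of cap_mid in the frame of caddy above 0.01 m and z of cap_mid in the frame of caddy above 0.1 m and value of joint flap below 0.15 rad).
It fails at once if the cap is lifted (15 mm or more above its place on the deck) (z of cap_mid in the frame of caddy above 0.128 m).
It fails at once if another kitchen thing is moved by 20 mm or more (distance of any of lunchbox, cup, spork, bowl, jar, opener from where it was at the start of the episode above 0.02 m).
It also fails if it takes over 38 s, if anything falls off the work surface, if the arm or the gripper's body presses on something with over 40 N, if the wrist force passes 120 N, or if a joint passes its speed limit or range.

### The arm

A 6-joint arm with a two-finger parallel gripper is mounted at the origin on the work surface. World frame = base frame: x ahead of the robot, y to its left, z up, the work surface at z = 0. Lengths are in m, angles in degrees, forces in N, time in s.
With the tool pointing down it reaches from about 0.35 to 0.875 m from the base axis. Payload 4.2 kg.
Tool frame: the origin (TCP) lies on the centre line of the jaws, within the pads' length; the fingertips stand 8 mm ahead of it and the grasp point (between the pads) lies 11 mm behind it; z points along the fingers, y is the direction in which the jaws open and shut (so a half turn about z gives the same grasp; the last joint's range is limited). The gripper opens to 87 mm and grips with 3 to 60 N. Pads are 19 mm wide; open, the fingers measure 117 mm over their backs; the gripper's body (75 mm by 190 mm) begins 51 mm behind the grasp point.
Start: joints at [88.384, 22.042, 0.453, 0, -68.411, -14.817], TCP at [0.177, 0.599, 0.231] pointing down, gripper open.
Joint ranges: [-179.83, 179.83], [-69.29, 118.12], [-61.27, 80.66], [-181.25, 117.63], [-171.15, -9.14], [-177.46, 177.46]. Speed limits (degrees/s): [159.86, 159.86, 180, 180, 180, 180].

### API

Orientations are given as a 3x3 rotation matrix whose columns are the frame's x, y, z axes.
In Python, from station import sense, capture, finish_job, recognise gives the robot as it stands.
- The arm moves only by the tool apply_moves, never from a script. Its argument "plan" is a list that holds one entry, the list of rows, each a list of 7 numbers: the opening in per cent of the stroke, from 0 (shut) to 100 (fully open), then the shift along the world's x, y, z in units of 25 mm (1.0 is 25 mm), then the turn, a rotation vector about the world's x, y, z in rad. A call has 1 to 12 rows; each row shifts and turns the pose as measured when the row begins; what a row does not reach is not made up. A row lasts 1/12 s, in which the tool goes at most 41.7 mm and 7.16 degrees, less where a joint would pass 70% of its speed; a pose out of reach is approached as far as the arm can. A call is refused whole if a number of a shift passes 1 or a number of a turn 0.125, either way. A call with a gripper value outside its range is refused whole. The fingers move at their own pace and stop on an object; the grip force is fixed at half the most. Time passes only in rows, so rows that do not move let the fingers close. It gives the time, the measured TCP pose, the force and the opening at its end, in the units of the state.
- sense(): the state, without advancing time (a new reading comes with each control period).
- capture(name): name is "scene" or "top" or "wrist"; returns a dict with "pixels" (384x512x3 uint8, red, green, blue), "depth" (384x512 float32, m along the optical axis (not along the pixel's ray), 0 where there is no reading), "mtx" (3x3 intrinsics, pixels), "R" (3x3) and "t" (3): a world point X has camera coordinates R X + t; the wrist camera has in their place "mount" (4x4, takes a point from camera to tool coordinates, whose origin is the TCP and whose axes are the flange's). Camera axes: x right, y down, z forward; pixel columns grow to the right and rows downward; lengths in m; the calibration is good to about 2 mm. A picture is of the moment at which its call begins: read the wrist's pose just before it.
- finish_job(): hands the job in, once; it reports no verdict.
Trained networks look in a picture, given as the dict that the camera call returned (one of the last four; its "shot" number tells which), for a name from the list of things; names that differ only in an ending like _2 or _b are one class to them, and where a whole thing is asked for, a point or a joint stands for the part that bears it (a point fixed in the world has none). Each returns a list of dicts, best first, with "score" (0 to 1); they miss things now and then, are a little off and sometimes report something else, mostly with a low value. They report only what shows in the picture. A call takes as long as a camera call. They do not tell look-alikes from the thing itself.
- recognise(label, picture): "at" ([x, y, z] in m, in the coordinates of the camera as it stood for that picture, good to about 4 mm: the middle of the surface that is visible of it).
The state is a dict: "time_s": time; "joints": joint angles; "joint_velocities": joint speeds; "effort": joint torques, N m; "tcp_pos": TCP position; "ee_rot": TCP orientation; "wrist_force": force on the tool from outside, world axes, zero at the start; "moment": the same for the moment, N m; "gripper_width": opening from 0.0 (shut) to 1.0 (fully open).
Only numpy, scipy, OpenCV 4.12 (cv2) and the standard library are available. Lean on these libraries where they do the work, as an engineer would, in place of code of your own. Each camera call takes 0.05 s, during which the arm holds its last target.

## Working session

There is one attempt and no reset: what is moved stays moved. The work goes in short steps, Python scripts to look and compute and a tool call to move; the robot and the scene stay as the last step left them, time stands still between calls to the robot, and variables do not carry over. Pictures are saved under pics/ and viewed, and the job is handed in when it is done.

Besides the shell and the picture viewer there is one more tool, called after ">>>" by a JSON object that holds its "fn" and its "kwargs". apply_moves: Moves the arm, as the interface text tells. Its arguments: {"type":"object","properties":{"plan":{"type":"array","items":{"type":"array","items":{"type":"array","items":{"type":"number"}}}}},"required":["plan"]}

```bash
ls; mkdir -p pics; cat > h.py <<'E'
import numpy as np, cv2, pickle
from station import sense, capture, finish_job, recognise
def world(c,p):
    return c['R'].T@(np.array(p)-c['t'])
def pix(c,u,v,d=None):
    K=c['mtx']; 
    if d is None: d=c['depth'][int(v),int(u)]
    return world(c,np.array([(u-K[0,2])/K[0,0],(v-K[1,2])/K[1,1],1])*d)
def proj(c,X):
    q=c['R']@np.array(X)+c['t']; q=c['mtx']@q; return q[:2]/q[2]
def save(c,n): cv2.imwrite('pics/'+n,c['pixels'][:,:,::-1])
E
python3 - <<'E'
from h import *
for n in ['scene','top']:
    c=capture(n); save(c,n+'1.png'); pickle.dump(c,open(n+'.pkl','wb'))
    print(n,c['R'].round(3),c['t'].round(3),c['mtx'][0,0])
    for l in ['caddy','flap','push_bar','cap_mid','opener','lunchbox','cup','jar']:
        try:
            for r in recognise(l,c)[:4]:
                w=world(c,r['at']); print(l,round(r['score'],2),w.round(3),proj(c,w).round(0))
        except Exception as e: print(l,e)
s=sense(); print(s['time_s'],s['tcp_pos'],np.round(s['ee_rot'],3),s['gripper_width'])
E
```

```text
pics
scene [[-0.902  0.433  0.002]
 [ 0.358  0.749 -0.558]
 [-0.243 -0.502 -0.83 ]] [ 0.533 -0.107  1.449] 406.02548052499134
caddy 0.69 [0.609 0.106 0.109] [254. 234.]
push_bar 0.97 [0.604 0.057 0.102] [248. 221.]
cap_mid 0.6 [ 0.4   -0.05   0.022] [288. 185.]
cap_mid 0.49 [0.512 0.032 0.121] [272. 200.]
opener 0.71 [0.69  0.104 0.115] [228. 244.]
lunchbox 0.97 [0.607 0.372 0.082] [300. 322.]
cup 0.94 [0.427 0.344 0.072] [352. 285.]
jar 0.66 [ 0.442 -0.339  0.07 ] [240. 121.]
top [[ 0.005 -1.     0.001]
 [-0.997 -0.005 -0.074]
 [ 0.074 -0.001 -0.997]] [-0.034  0.571  1.275] 473.1615246598565
flap 0.75 [0.604 0.047 0.103] [227. 172.]
flap 0.72 [ 0.623 -0.358  0.035] [377. 169.]
push_bar 0.89 [0.603 0.05  0.105] [225. 173.]
push_bar 0.7 [0.693 0.102 0.111] [206. 137.]
push_bar 0.46 [0.599 0.071 0.104] [217. 174.]
cap_mid 0.69 [ 0.403 -0.059  0.024] [267. 250.]
cap_mid 0.44 [0.502 0.023 0.118] [235. 212.]
opener 0.94 [0.693 0.1   0.106] [207. 138.]
lunchbox 0.82 [0.598 0.358 0.077] [109. 175.]
cup 0.91 [0.433 0.358 0.063] [109. 238.]
jar 0.57 [ 0.433 -0.348  0.093] [380. 240.]
0.9 [0.17678047 0.59945326 0.23055198] [[ 0.959 -0.283  0.   ]
 [-0.283 -0.959 -0.   ]
 [ 0.     0.    -1.   ]] 1.0005800495101085
```

```bash
python3 - <<'E'
from h import *
for n,(a,b,x,y) in {'scene':(140,300,180,340),'top':(110,270,130,330)}.items():
    c=pickle.load(open(n+'.pkl','rb'))
    im=c['pixels'][a:b,x:y,::-1]; cv2.imwrite(f'pics/{n}_crop.png',cv2.resize(im,None,fx=3.7,fy=3.7,interpolation=cv2.INTER_CUBIC))
E
```

```text
(no output)
```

View pics/scene1.png

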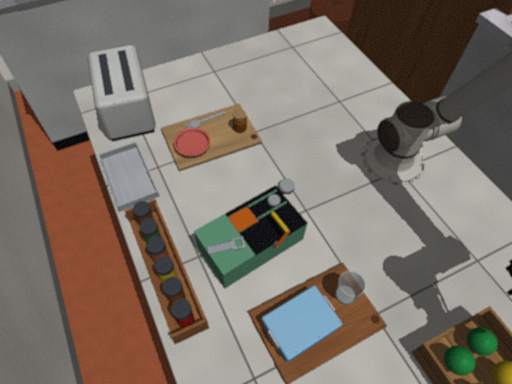

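View pics/top1.png

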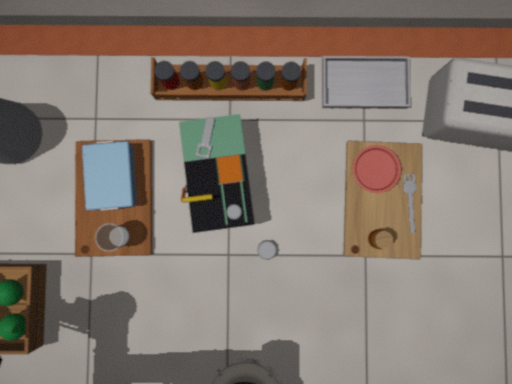

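View pics/scene_crop.png

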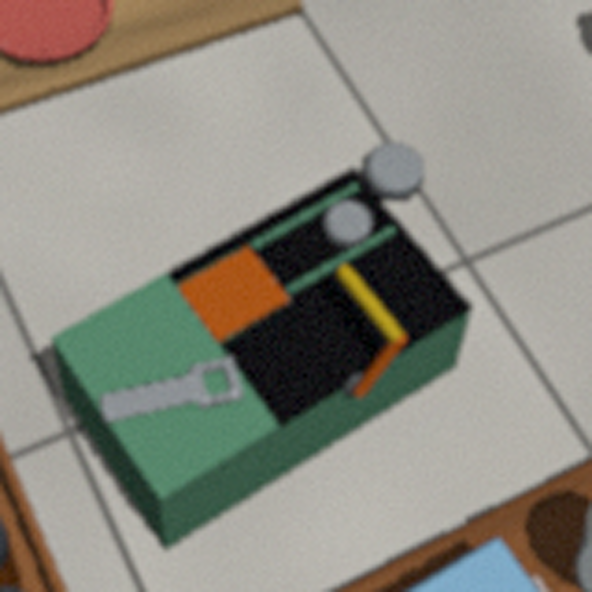

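View pics/top_crop.png

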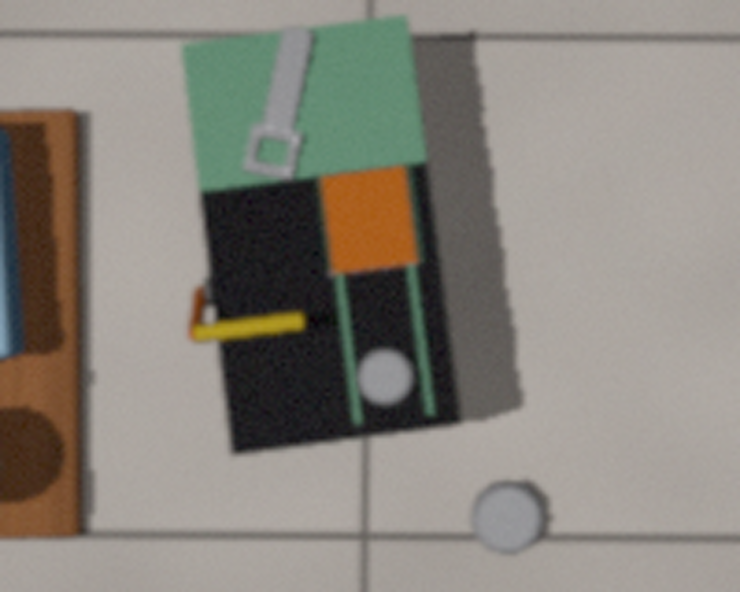

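The lane cap at top px (235,212) is the smaller one, lying between the rails on the deck. The one at (267,250) is larger and on the counter, so it is the look-alike. Next I'll fit the caddy frame.

```bash
cat > fit.py <<'E'
from h import *
from scipy.optimize import minimize
def hit(c,u,v,z):
    K=c['mtx']; d=c['R'].T@np.array([(u-K[0,2])/K[0,0],(v-K[1,2])/K[1,1],1]); o=-c['R'].T@c['t']
    return o+d*(z-o[2])/d[2]
if __name__=='__main__':
  for n in ['top','scene']:
    c=pickle.load(open(n+'.pkl','rb')); hsv=cv2.cvtColor(c['pixels'],cv2.COLOR_RGB2HSV)
    H,W=hsv.shape[:2]
    vv,uu=np.mgrid[:H,:W]; P=np.array([pix(c,u,v) for u,v in zip(uu.ravel(),vv.ravel())]).reshape(H,W,3)
    roi=(P[...,0]>.4)&(P[...,0]<.8)&(abs(P[...,1]-.08)<.18)
    top=(roi&(P[...,2]>.085)&(P[...,2]<.128)).astype(np.uint8)
    print(n,'deck z',np.median(P[...,2][top>0]))
    k=cv2.connectedComponentsWithStats(top)
    i=1+np.argmax(k[2][1:,4]); m=(k[1]==i)
    q=np.array([hit(c,u,v,.105)[:2] for v,u in np.argwhere(m)])
    r=cv2.minAreaRect((q*1000).astype(np.float32)); print('top rect',r)
    om=roi&(hsv[...,0]>5)&(hsv[...,0]<16)&(hsv[...,1]>180)&(hsv[...,2]>120)
    k=cv2.connectedComponentsWithStats(om.astype(np.uint8)); i=1+np.argmax(k[2][1:,4]); om=k[1]==i
    q=np.array([hit(c,u,v,.105)[:2] for v,u in np.argwhere(om)])
    print('flap rect',cv2.minAreaRect((q*1000).astype(np.float32)),'mean',q.mean(0))
    ym=roi&(hsv[...,0]>=20)&(hsv[...,0]<32)&(hsv[...,1]>170)&(hsv[...,2]>100)
    q=np.array([hit(c,u,v,.153)[:2] for v,u in np.argwhere(ym)]); 
    print('bar',len(q),cv2.minAreaRect((q*1000).astype(np.float32)),q.mean(0))
    g=roi&(hsv[...,1]<45)&(hsv[...,2]>120)
    k=cv2.connectedComponentsWithStats(g.astype(np.uint8))
    for s,ce in zip(k[2][1:],k[3][1:]):
        if 60<s[4]<800: print('grey',s,hit(c,ce[0],ce[1],.121)[:2].round(4),'z',P[int(ce[1]),int(ce[0]),2])
E
python3 fit.py
```

```text
top deck z 0.10352724773913921
top rect ((602.7911987304688, 80.80621337890625), (291.29022216796875, 173.8243865966797), 7.932782173156738)
flap rect ((612.1406860351562, 40.56163024902344), (65.08448791503906, 55.86310958862305), 7.994517803192139) mean [0.61210108 0.04053725]
bar 128 ((534.5130004882812, 117.24405670166016), (11.549466133117676, 72.10627746582031), 7.9060258865356445) [0.53500593 0.11481376]
grey [227 205  14  14 142] [0.503 0.028] z 0.1223473760041138
scene deck z 0.10676462455087507
top rect ((604.610107421875, 83.95033264160156), (294.4617004394531, 174.94029235839844), 7.99163818359375)
flap rect ((613.9755859375, 44.354408264160156), (66.8346939086914, 57.93241882324219), 8.29289436340332) mean [0.61445238 0.04456118]
bar 100 ((537.5399169921875, 120.05123901367188), (12.141183853149414, 70.8135757446289), 7.531960487365723) [0.53756932 0.12090322]
grey [269 195  11  10  89] [0.5065 0.0329] z 0.12533249992688938
grey [207 237  39  17 286] [0.6984 0.1097] z 0.11347080606446662
```

>>> {"fn": "apply_moves", "kwargs": {"plan": [[[100,0.55,-0.97,0,0,0,0.01],[100,0.55,-0.97,0,0,0,0.01],[100,0.55,-0.97,0,0,0,0.01],[100,0.55,-0.97,0,0,0,0.01],[100,0.55,-0.97,0,0,0,0.01],[100,0.55,-0.97,0,0,0,0.01],[100,0.55,-0.97,0,0,0,0.01],[100,0.55,-0.97,0,0,0,0.01],[100,0.55,-0.97,0,0,0,0.01],[100,0.55,-0.97,0,0,0,0.01],[100,0.55,-0.97,0,0,0,0.01],[100,0.55,-0.97,0,0,0,0.01]]]}}

```text
time_s: 1.9
tcp_pos: [0.3444, 0.2996, 0.2303]
ee_rot: [[0.989, -0.151, 0.002], [-0.151, -0.989, 0.004], [0.001, -0.004, -1.0]]
wrist_force: [0.5, -0.8, -0.4]
gripper_width: 1.0
```

>>> {"fn": "apply_moves", "kwargs": {"plan": [[[100,0.54,-0.92,0,0,0,-0.005],[100,0.54,-0.92,0,0,0,-0.005],[100,0.54,-0.92,0,0,0,-0.005],[100,0.54,-0.92,0,0,0,-0.005],[100,0.54,-0.92,0,0,0,0],[100,0.54,-0.92,0,0,0,0],[100,0.52,-0.9,0,0,0,0],[100,0.52,-0.9,0,0,0,0],[100,0.4,-0.8,0,0,0,0],[100,0.3,-0.6,0,0,0,0],[100,0,0,0,0,0,0],[100,0,0,0,0,0,0]]]}}

```text
time_s: 2.9
tcp_pos: [0.4752, 0.0654, 0.2338]
ee_rot: [[0.984, -0.176, 0.009], [-0.176, -0.984, 0.008], [0.007, -0.01, -1.0]]
wrist_force: [0.1, -0.1, -0.1]
gripper_width: 1.0
```

```bash
python3 - <<'E'
from h import *
s=sense(); c=capture('wrist'); pickle.dump((s,c),open('w1.pkl','wb'))
im=c['pixels'][:,:,::-1].copy(); M=np.array(c['mount']); R=np.array(s['ee_rot']); T=np.array(s['tcp_pos'])
print(M.round(3))
def pw(X):
    q=R.T@(np.array(X)-T); q=M[:3,:3].T@(q-M[:3,3]); 
    q=c['mtx']@q; return (q[:2]/q[2])
O=np.array([.5741,.0673,0]); a=np.radians(8); ex=np.array([np.cos(a),np.sin(a),0]); ey=np.array([-np.sin(a),np.cos(a),0])
for x,y,z in [(0,-30,105),(0,-60,105),(0,0,105),(70,-60,105),(70,0,105),(-32,20,149),(-32,93,149),(-74,-27,121),(-115,85,105),(-115,-75,105),(-105,-53,111),(-105,-7,111),(0,-7,111)]:
    p=pw(O+ex*x/1e3+ey*y/1e3+np.array([0,0,z/1e3])); print(x,y,z,p.round(0))
    if (abs(p)<2000).all(): cv2.drawMarker(im,tuple(int(v) for v in p),(255,0,255),0,8,1)
cv2.imwrite('pics/w1.png',cv2.resize(im,None,fx=1.5,fy=1.5))
E
```

```text
[[ 0.001 -0.97  -0.244  0.067]
 [ 1.     0.001  0.001  0.001]
 [-0.001 -0.244  0.97  -0.155]
 [ 0.     0.     0.     1.   ]]
0 -30 105 [264.  69.]
0 -60 105 [296.  58.]
0 0 105 [232.  80.]
70 -60 105 [273. -29.]
70 0 105 [205.  -3.]
-32 20 149 [217. 123.]
-32 93 149 [131. 152.]
-74 -27 121 [286. 151.]
-115 85 105 [189. 223.]
-115 -75 105 [345. 175.]
-105 -53 111 [321. 173.]
-105 -7 111 [274. 188.]
0 -7 111 [239.  77.]
```

View pics/w1.png

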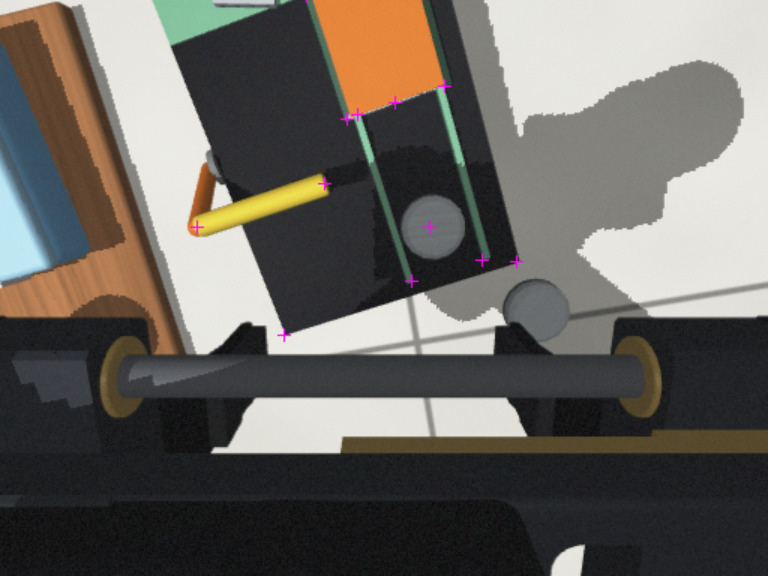

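```bash
python3 - <<'E'
from h import *
s,c=pickle.load(open('w1.pkl','rb')); M=np.array(c['mount']);K=c['mtx']
for u,v in [(250,240),(250,250),(250,262),(120,250),(85,245),(60,230),(165,225),(160,270),(345,225),(345,240),(425,245),(470,230),(250,295),(250,320),(395,285),(390,380)]:
    d=c['depth'][v,u]; q=np.array([(u-K[0,2])/K[0,0]*d,(v-K[1,2])/K[1,1]*d,d]); t=M[:3,:3]@q+M[:3,3]; print(u,v,round(float(d),3),(t*1000).round(0))
E
```

```text
250 240 0.083 [ 33.   0. -79.]
250 250 0.081 [ 31.   0. -81.]
250 262 0.083 [ 27.   0. -80.]
120 250 0.082 [ 31. -35. -80.]
85 245 0.081 [ 32. -44. -80.]
60 230 0.078 [ 38. -49. -83.]
165 225 0.159 [ 10. -45.  -6.]
160 270 0.14 [ -4. -42. -29.]
345 225 0.158 [10. 49. -6.]
345 240 0.083 [ 33.  26. -79.]
425 245 0.083 [ 32.  48. -79.]
470 230 0.076 [ 38.  56. -84.]
250 295 0.073 [ 24.   0. -91.]
250 320 0.062 [  25.    0. -102.]
395 285 0.103 [ 10.  49. -64.]
390 380 0.106 [-24.  49. -69.]
```

>>> {"fn": "apply_moves", "kwargs": {"plan": [[[100,0.0,0.07,-0.7,-0.004,0.004,0],[100,0,0.07,-0.8,-0.004,0.004,0],[100,0,0,-0.8,0,0,0],[100,0,0,-0.8,0,0,0],[100,0,0,-0.6,0,0,0],[100,0,0,-0.3,0,0,0],[100,0,0,0,0,0,0],[100,0,0,0,0,0,0]]]}}

```text
time_s: 3.62
tcp_pos: [0.4741, 0.076, 0.1332]
ee_rot: [[0.986, -0.165, 0.008], [-0.165, -0.986, 0.004], [0.007, -0.005, -1.0]]
wrist_force: [0.4, 0.6, -0.3]
gripper_width: 0.998
```

>>> {"fn": "apply_moves", "kwargs": {"plan": [[[100,0,-0.14,-0.25,0,0.003,-0.005],[100,0,-0.14,-0.25,0,0.003,-0.005],[100,0,0,-0.05,0,0,0],[100,0,0,0,0,0,0]]]}}

```text
time_s: 3.95
tcp_pos: [0.4759, 0.07, 0.1212]
ee_rot: [[0.985, -0.174, 0.008], [-0.174, -0.985, 0.006], [0.006, -0.007, -1.0]]
wrist_force: [-0.6, -0.5, -0.2]
gripper_width: 1.001
```

>>> {"fn": "apply_moves", "kwargs": {"plan": [[[100,0,-0.02,-0.1,0,0,0],[100,0.2,0.03,-0.05,0,0,0],[100,0.2,0.03,0,0,0,0],[100,0.2,0.03,0,0,0,0],[100,0.2,0.03,0,0,0,0]]]}}

```text
time_s: 4.37
tcp_pos: [0.4977, 0.0723, 0.1181]
ee_rot: [[0.985, -0.175, 0.009], [-0.175, -0.985, 0.007], [0.008, -0.008, -1.0]]
wrist_force: [-0.1, -0.4, 0.1]
gripper_width: 1.001
```

```bash
cat > look.py <<'E'
from h import *
from fit import hit
import sys
n=sys.argv[1]
O=np.array([.5741,.0673,0]); a=np.radians(8); ex=np.array([np.cos(a),np.sin(a),0]); ey=np.array([-np.sin(a),np.cos(a),0])
s=sense(); T=np.array(s['tcp_pos']); R=np.array(s['ee_rot'])
for nm,sg in [('bar finger',-1),('cap finger',1)]:
    p=T+R[:,1]*sg*.051-O; print(nm,'caddy',(p@ex*1e3).round(1),(p@ey*1e3).round(1),'tip z',((T+R[:,1]*sg*.051+R[:,2]*.008)[2]*1e3).round(1))
print(s['time_s'],T,s['wrist_force'],'beta',98-np.degrees(np.arctan2(-R[1,1],-R[0,1])))
ims=[]
for cam,(r0,r1,c0,c1) in {'scene':(150,290,185,325),'top':(110,250,160,300)}.items():
    c=capture(cam); pickle.dump(c,open(f'{cam}_{n}.pkl','wb'))
    ims.append(cv2.resize(c['pixels'][r0:r1,c0:c1,::-1],(395,395),interpolation=cv2.INTER_CUBIC))
c=capture('wrist'); pickle.dump((s,c),open(f'w_{n}.pkl','wb'))
cv2.imwrite(f'pics/l_{n}.png',np.hstack(ims)); cv2.imwrite(f'pics/lw_{n}.png',c['pixels'][:,:,::-1])
E
python3 look.py a
```

```text
bar finger caddy -59.1 64.1 tip z 110.6
cap finger caddy -90.8 -32.9 tip z 109.7
4.3667 [0.49770366 0.07228341 0.11812553] [-0.07228981 -0.39823687  0.14103806] beta 18.07041112081218
```

View pics/l_a.png

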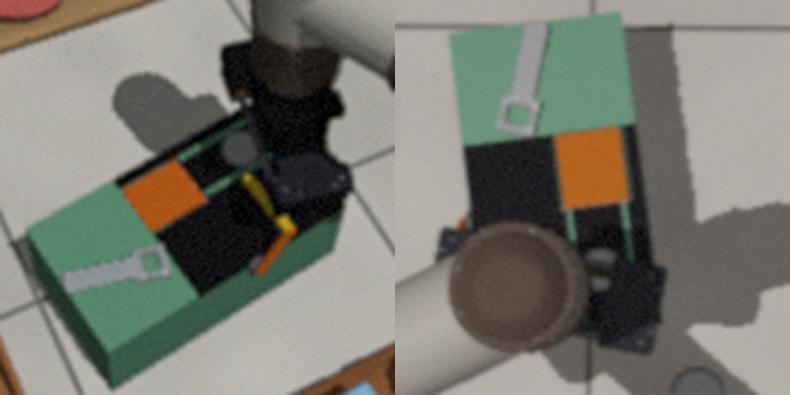

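View pics/lw_a.png

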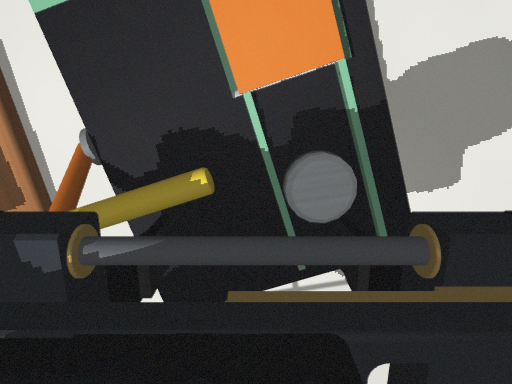

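```bash
cat > wc.py <<'E'
from h import *
import sys
O=np.array([.5741,.0673,0]); a=np.radians(8); ex=np.array([np.cos(a),np.sin(a),0]); ey=np.array([-np.sin(a),np.cos(a),0])
def wc(n,u,v,z=.121):
    s,c=pickle.load(open(f'w_{n}.pkl','rb')); M=np.array(c['mount']);K=c['mtx'];R=np.array(s['ee_rot']);T=np.array(s['tcp_pos'])
    d=R@M[:3,:3]@np.array([(u-K[0,2])/K[0,0],(v-K[1,2])/K[1,1],1]); o=R@M[:3,3]+T
    p=o+d*(z-o[2])/d[2]-O; print('caddy',(p@ex*1e3).round(1),(p@ey*1e3).round(1))
wc(sys.argv[1],float(sys.argv[2]),float(sys.argv[3]))
E
python3 wc.py a 320 183
```

```text
caddy -55.9 -28.4
```

>>> {"fn": "apply_moves", "kwargs": {"plan": [[[100,0.2,0.03,0,0,0,0],[100,0.2,0.03,0,0,0,0],[100,0.2,0.03,0,0,0,0],[100,0.2,0.03,0,0,0,0],[100,0.2,0.03,0,0,0,0]]]}}

```text
time_s: 4.93
tcp_pos: [0.52, 0.0749, 0.1174]
ee_rot: [[0.985, -0.174, 0.0], [-0.174, -0.985, 0.004], [-0.001, -0.004, -1.0]]
wrist_force: [-4.6, -1.4, 2.2]
gripper_width: 1.002
```

```bash
python3 look.py b
```

```text
bar finger caddy -36.7 63.6 tip z 109.5
cap finger caddy -68.3 -33.4 tip z 109.2
4.9333 [0.52000199 0.07490498 0.11735008] [-4.64843043 -1.39062958  2.23784096] beta 18.028077720364124
```

View pics/lw_b.png

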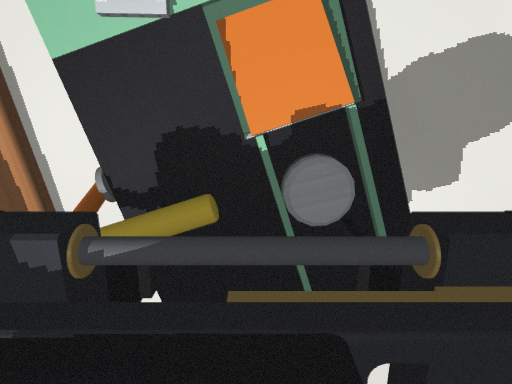

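```bash
python3 wc.py b 318 186
```

```text
caddy -34.3 -27.3
```

>>> {"fn": "apply_moves", "kwargs": {"plan": [[[100,0.2,0.03,0,0,0,0],[100,0.2,0.03,0,0,0,0],[100,0.2,0.03,0,0,0,0],[100,0.2,0.03,0,0,0,0]]]}}

```text
time_s: 5.42
tcp_pos: [0.5409, 0.0779, 0.1173]
ee_rot: [[0.985, -0.174, 0.0], [-0.174, -0.985, 0.004], [-0.0, -0.004, -1.0]]
wrist_force: [-3.5, -0.7, 1.7]
gripper_width: 0.999
```

```bash
python3 look.py c
```

```text
bar finger caddy -15.6 63.6 tip z 109.5
cap finger caddy -47.2 -33.3 tip z 109.1
5.4167 [0.54087366 0.07792193 0.11730069] [-3.54137665 -0.69498355  1.70953109] beta 18.041718821200618
```

View pics/lw_c.png

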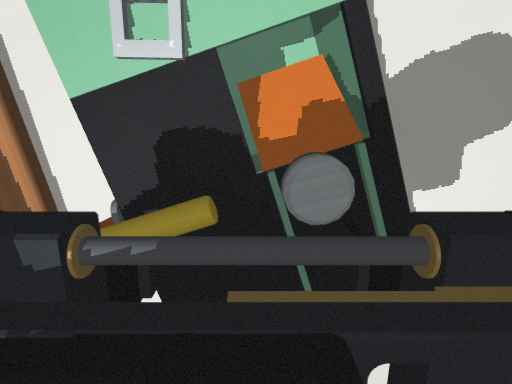

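>>> {"fn": "apply_moves", "kwargs": {"plan": [[[100,0.2,0.03,0,0,0,0],[100,0.2,0.03,0,0,0,0],[100,0.2,0.03,0,0,0,0],[100,0.1,0.015,0,0,0,0]]]}}

```text
time_s: 5.9
tcp_pos: [0.5575, 0.0802, 0.1159]
ee_rot: [[0.985, -0.175, -0.004], [-0.175, -0.985, 0.003], [-0.005, -0.002, -1.0]]
wrist_force: [-3.2, -0.6, 0.3]
gripper_width: 1.003
```

```bash
python3 look.py d
```

```text
bar finger caddy 1.2 63.5 tip z 108.0
cap finger caddy -30.5 -33.4 tip z 107.7
5.9 [0.55752454 0.08017769 0.11585406] [-3.24620359 -0.62135653  0.25217555] beta 18.084224054585647
```

View pics/lw_d.png

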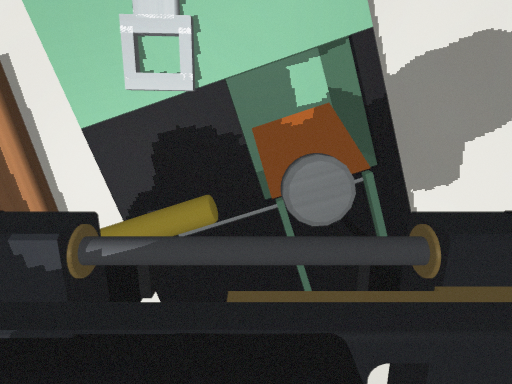

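>>> {"fn": "apply_moves", "kwargs": {"plan": [[[100,0.16,0.02,0.03,0,0,0],[100,0.15,-0.01,0.02,0,0,0.05],[100,0.12,-0.02,0,0,0,0.06],[100,0,0,0,0,0,0]]]}}

```text
time_s: 6.38
tcp_pos: [0.5673, 0.079, 0.1165]
ee_rot: [[0.998, -0.062, -0.008], [-0.062, -0.998, 0.001], [-0.008, -0.0, -1.0]]
wrist_force: [-3.8, -0.2, -0.5]
gripper_width: 1.001
```

```bash
python3 look.py e
```

```text
bar finger caddy 5.1 62.5 tip z 108.5
cap finger caddy -15.3 -37.4 tip z 108.5
6.3833 [0.5672913  0.07901142 0.11653224] [-3.75296495 -0.20442634 -0.53406068] beta 11.529962021147838
```

View pics/lw_e.png

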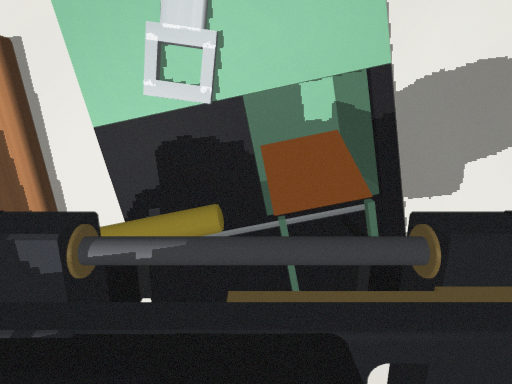

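View pics/l_e.png

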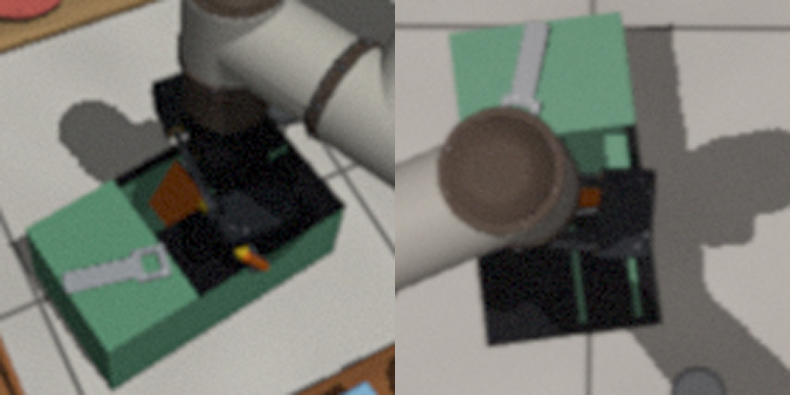

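>>> {"fn": "apply_moves", "kwargs": {"plan": [[[100,0,0,0,0,0,0],[100,0,0,0,0,0,0],[100,-0.3,-0.03,0,0,0,0],[100,-0.4,-0.04,0,0,0,0],[100,-0.6,-0.07,0,0,0,0],[100,-0.8,-0.1,0,0,0,0],[100,-0.8,-0.1,0,0,0,0],[100,-0.8,-0.1,0,0,0,0],[100,-0.4,-0.05,0,0,0,0],[100,0,0,0,0,0,0],[100,0,0,0,0,0,0]]]}}

```text
time_s: 7.45
tcp_pos: [0.4639, 0.0695, 0.1212]
ee_rot: [[0.998, -0.068, 0.017], [-0.068, -0.998, 0.011], [0.016, -0.013, -1.0]]
wrist_force: [-0.3, -0.0, -0.2]
gripper_width: 1.0
```

```bash
python3 look.py f
```

```text
bar finger caddy -98.3 67.4 tip z 113.8
cap finger caddy -119.4 -32.4 tip z 112.6
7.45 [0.4638656  0.06948694 0.12119674] [-0.25409766 -0.02978818 -0.17802021] beta 11.902345153982012
```

View pics/lw_f.png

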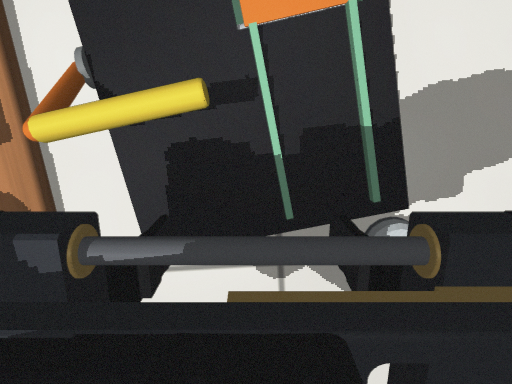

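>>> {"fn": "apply_moves", "kwargs": {"plan": [[[100,0,0,0.6,0,0,0],[100,0,0,0.8,0,0,0],[100,0,0,0.8,0,0,0],[100,0,0,0.8,0,0,0],[100,-0.5,0.3,0.8,0,0,0],[100,-0.5,0.8,0.4,0,0,0],[100,-0.5,0.9,0,0,0,0],[100,-0.3,0.9,0,0,0,0],[100,-0.2,0.9,0,0,0,0],[100,0,0.8,0,0,0,0],[100,0,0,0,0,0,0],[100,0,0,0,0,0,0]]]}}

```text
time_s: 8.6
tcp_pos: [0.4221, 0.1927, 0.2315]
ee_rot: [[0.997, -0.077, 0.023], [-0.077, -0.997, 0.016], [0.022, -0.018, -1.0]]
wrist_force: [-0.2, 0.2, 0.2]
gripper_width: 0.997
```

```bash
python3 look.py g; python3 - <<'E'
from h import *
for n in ['scene','top']:
    c0=pickle.load(open(n+'.pkl','rb')); c=pickle.load(open(n+'_g.pkl','rb')); save(c,n+'_g.png')
    for l in ['opener','lunchbox','cup','jar','bowl','spork','cap_mid']:
        c=capture(n) if l=='opener' else c
        r=recognise(l,c)
        for q in r[:2]: w=world(c,q['at']); print(n,l,round(q['score'],2),w.round(3))
    d=cv2.absdiff(c0['pixels'],c['pixels']).max(2); cv2.imwrite(f'pics/diff_{n}.png',d)
E
```

```text
bar finger caddy -122.1 195.1 tip z 224.4
cap finger caddy -144.0 95.5 tip z 222.7
8.6 [0.42213325 0.1927027  0.23154996] [-0.23345255  0.21201762  0.15531483] beta 12.400324977237432
scene opener 0.7 [0.693 0.105 0.112]
scene lunchbox 0.72 [0.608 0.373 0.078]
scene cup 0.71 [0.428 0.346 0.072]
scene cup 0.57 [ 0.563 -0.448  0.022]
scene jar 0.65 [0.608 0.104 0.108]
scene jar 0.56 [ 0.443 -0.338  0.068]
scene spork 0.19 [0.603 0.373 0.078]
scene cap_mid 0.57 [ 0.406 -0.048  0.022]
top opener 0.8 [0.696 0.102 0.11 ]
top lunchbox 0.67 [0.6   0.356 0.078]
top cup 0.78 [0.453 0.372 0.088]
top jar 0.69 [ 0.433 -0.347  0.094]
top bowl 0.89 [ 0.622 -0.36   0.03 ]
top spork 0.58 [ 0.564 -0.454  0.021]
top spork 0.54 [ 0.619 -0.356  0.033]
top cap_mid 0.79 [ 0.4   -0.059  0.024]
```

View pics/l_g.png

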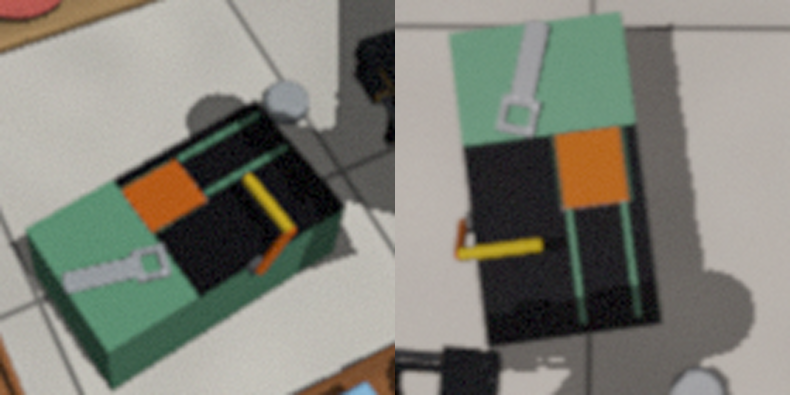

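View pics/diff_top.png

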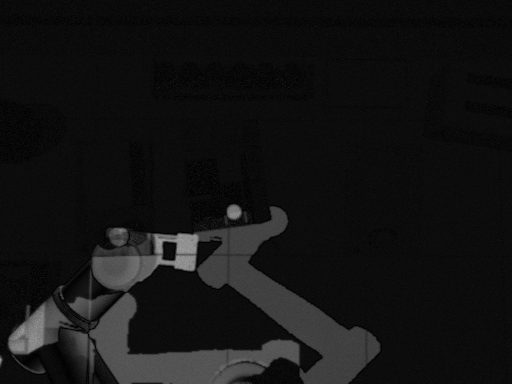

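The flap is shut, the lane is empty and nothing else has changed. The "moved" cup reading in the top view comes from the arm covering it; the scene view has the cup unmoved. Handing in.

```bash
python3 -c "
from h import *
print(finish_job()); print(sense()['time_s'])"
```

```text
the job is handed in; nothing more can be done
None
the job is handed in; nothing more can be done
```

The cap went into the scrap caddy and I handed the job in at about 9 s of robot time, well under the 38 s limit. No verdict came back.

**What I did:** With the open gripper turned about 18° to the lane, the left finger pushed the yellow bar. By my estimate the flap reached about 0.96 rad with the cap still on the deck at the edge. The right finger pushed the smaller cap along its lane. A small turn about the bar finger then sent it over the drop edge. I backed straight out along the lane, lifted the gripper and moved it clear.

**Last checks:**
- **Flap and lane:** Both the scene and top views show the flap level and the bar back at its shut position. The lane is empty, and the larger look-alike cap is still on the counter.
- **Other things:** The lunchbox, opener and jar were found within about 5 mm of where they started. The bowl and spork had no earlier reading to compare, but the before/after top picture shows no change on their board.
- **Forces:** The highest wrist force I read was about 5 N.

**Checks that failed or disagreed:**
- **Cap at rest:** I could not see the cap under the shut flap. That it lies inside is inferred from it being gone from the deck and mouth and from the flap closing fully.
- **Cup:** The top camera placed the cup about 25 mm off, but the arm was partly covering it there. The scene camera had it within 2 mm.
- **Recogniser errors:** In the last scene picture the networks reported a spork on the lunchbox, a jar on the caddy and a second cup on the right board. All three are misreadings.

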